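# Nest the parts tumbler in the leaning blue holder

## Robot

A 7-joint arm with a two-finger parallel gripper is mounted at the origin on the work surface. World frame = base frame: x ahead of the robot, y to its left, z up, the work surface at z = 0. Lengths are in m, angles in rad, forces in N, time in s.
With the tool pointing down it reaches from about 0.425 to 0.925 m from the base axis. Payload 6.8 kg.
Tool frame: the origin (TCP) lies on the centre line of the jaws, within the pads' length; the fingertips stand bot.tip_reach ahead of it and the grasp point (between the pads) lies 3 mm ahead of it (bot.tip_reach is the distance from the TCP to the fingertips, in m); z points along the fingers, y is the line along which they close (so a half turn about z gives the same grasp; the last joint's range is limited). The gripper opens to 85 mm and grips with 20 to 120 N. Pads are 22 mm wide; open, the fingers measure 114 mm over their backs; the gripper's body (76 mm by 85 mm) begins 54 mm behind the grasp point. The pads swing forward as they close: fully open they stand 13 mm farther back than shut.
Start: joints at [1.137, 0.477, 0.022, 1.555, -0.011, 1.109, -0.083], TCP at [0.216, -0.64, 0.253] pointing down, gripper open.
Joint ranges: [-2.96, 2.96], [-0.34, 2.1], [-1.41, 1.46], [0.24, 2.44], [-1.37, 4.51], [0.17, 1.92], [-2.96, 2.96]. Speed limits (rad/s): [2.39, 2.39, 3.14, 3.14, 3.14, 3.14, 3.14].

## Interface

Orientations are given as a unit quaternion [w, x, y, z].
In Python, from station import bot gives the robot as it stands.
- The arm moves only by the tool jog_arm, never from a script. Its argument "deltas" is a list of rows, each a list of 7 numbers: the shift along the world's x, y, z in m, then the turn, a rotation vector about the world's x, y, z in rad, then the opening, from 0 (shut) to 1 (fully open). In form: [[x, y, z, rx, ry, rz, grip], ...]. A call has 1 to 10 rows; each row shifts and turns the commanded pose from where the row before left it; what a row does not reach is not made up. A row lasts 1/10 s, in which the tool goes at most 50 mm and 8.59 degrees, less where a joint would pass 70% of its speed; a pose out of reach is approached as far as the arm can. A call with a gripper value outside its range is refused whole. The fingers move at their own pace and stop on an object; "newtons" is the grip in N (left out, the last holds). Time passes only in rows, so rows that do not move let the fingers close. It gives the time, the measured TCP pose, the force, the opening and the grip force at its end, in the units of the state.
- bot.get_obs(): the state, without advancing time (a new reading comes with each control period).
- bot.read_camera(name): name is "scene" or "top"; returns a dict with "img" (384x512x3 uint8, red, green, blue), "K" (3x3 intrinsics, pixels), "eye" and "attitude" of the camera in the world. Camera axes: x right, y down, z forward; pixel columns grow to the right and rows downward; lengths in m; the calibration is good to about 2 mm. A picture is of the moment at which its call begins. There is no depth.
- bot.hand_in(): hands the job in; it is judged then, once.
The state is a dict: "t": time; "q": joint angles; "joint_vel": joint speeds; "joint_torque": joint torques, N m; "eef_pos": TCP position; "tool_rot": TCP orientation; "contact_force": force on the tool from outside, world axes, zero at the start; "torque": the same for the moment, N m; "gripper_width": opening from 0.0 (shut) to 1.0 (fully open); "grasp_force": force on a finger pad.
Only numpy, scipy, OpenCV 4.12 (cv2) and the standard library are available. Lean on these libraries where they do the work, as an engineer would, in place of code of your own. Each camera call takes 0.05 s, during which the arm holds its last target. There are 200 camera calls.

## Task

Pick up the white parts tumbler and nest it, base first, in the leaning blue cup holder (not the grey one), pushing it gently in against the rubber plug until the blue rim is about half-way up the tumbler's orange band. Stop there: pushed in much beyond the band, it jams. Let go of it and leave the bottle, the phone and the screwdriver where they are.

Things in the scene. Friction and masses are not known exactly. Their poses are not given: they have to be found in the camera images.
- tumbler_mid (a point): Centre, half-way up, of the loose white plastic tumbler, upright on the bench at the start; z axis out of its open mouth. 100 mm tall, 50 to 100 g, round, wall 3 mm; outer diameter 40 mm at the base, 52 mm at 62 mm up, and straight, 56 mm, from 66 mm up to the rim (grasp it there, from outside). Orange band round it from 46 to 58 mm above its base (middle 2 mm above this point)
- holder_mouth (a point): Centre of the mouth (rim plane) of the blue tapered cup holder, fixed on a dark steel foot, about 111 mm above the bench. z axis: out of the mouth along the cup's axis, which leans 28 degrees from vertical, roughly towards the robot (yaw varies). Inner diameter 57 mm at the mouth, 41 mm at the bottom 76 mm down; rim 63 mm outside. Inside, a black rubber plug, its face 36 mm below the mouth at joint 0
- holder_plug (a joint): How far the rubber plug has been pushed down the blue cup, in m: 0 to 0.030, starting at 0 to 0.004. It drags with 7 N at first, rising to about 11 N, and stays where it is left. The tumbler's base lands on it, and with the rim at the middle of the orange band it reads about 0.016. Beyond 0.025 the tumbler is jammed
- holder: The foot of the blue holder: a fixed dark steel plate 130 x 95 x 12 mm; origin at its underside on the bench, below the mouth within 10 mm; z up, the cup leans to its -x
- tumbler: The same white tumbler; origin at the centre of its base, z axis up out of its mouth
- spare: The foot of a second holder, the same shape in grey, fixed to the bench 0.15 to 0.28 m from the blue one, to be left empty. Origin and axes as for the blue holder's foot; its mouth centre is at the same offset
- bottle: Loose amber bottle with a white cap, upright, 48 mm in diameter, 120 mm tall; origin under its centre. Bystander
- phone: Loose black phone lying flat, 150 x 72 x 9 mm, long side along its x; origin under its centre. Bystander
- driver: Loose screwdriver with a red handle, 150 mm long, lying along its x. Bystander
Mind the look-alikes: they are no part of the job. There is more than one size of the tumbler; the job needs the larger. Leave any purple look-alike of the holder alone.

How it is judged:
At the end, for the whole second after the job is handed in: The tumbler rests, let go and still, in the blue holder, base first, within 10 degrees of the cup's axis and its centre within 15 mm of the mouth's centre, with the blue rim on the orange band (45 to 59 mm above the tumbler's base; the band's middle is at 52 mm) (z of tumbler_mid in the frame of holder_mouth between -0.0095 and 0.0055 m and distance between tumbler_mid and holder_mouth below 0.015 m and angle between the z axis of tumbler and the z axis of holder_mouth, either way round below 0.17 rad and angle between tumbler's own z axis and vertical below 1 rad and linear speed of tumbler below 0.02 m/s); the robot touches nothing.
It fails at once if the tumbler is pushed in beyond the band and jams (plug past 25 mm) (value of joint holder_plug above 0.025 m).
It fails at once if the tumbler is shoved against the blue holder with more than 35 N (contact force between tumbler and holder above 35 N).
It fails at once if the bottle, phone or screwdriver is moved by more than 30 mm or the bottle tipped (distance of any of bottle, phone, driver from where it was at the start of the episode above 0.03 m or angle between bottle's own z axis and vertical above 0.5 rad).
It also fails if it takes over 42 s, if anything falls off the work surface, if the arm or the gripper's body presses on something with over 40 N, if the wrist force passes 120 N, or if a joint passes its speed limit or range.

## Working session

There is one attempt and no reset: what is moved stays moved. The work goes in short steps, Python scripts to look and compute and a tool call to move; the robot and the scene stay as the last step left them, time stands still between calls to the robot, and variables do not carry over. Pictures are saved under pics/ and viewed, at most 10 in all, crops included, and the job is handed in when it is done.

Besides the shell and the picture viewer there is one more tool, called after "Call:" as a command line: name --pt "numbers of a row" for each row, then --argument value for the rest. jog_arm: Moves the arm, as the interface text tells. Its arguments: {"type":"object","properties":{"deltas":{"type":"array"},"newtons":{"type":"number"}},"required":["deltas"]}

```bash
mkdir -p pics; ls; python3 - <<'E'
from station import bot
import cv2,numpy as np
o=bot.get_obs();print(o['t'],o['eef_pos'],o['tool_rot'],o['contact_force'],bot.tip_reach)
for n in('scene','top'):
    c=bot.read_camera(n);cv2.imwrite(f'pics/{n}0.png',c['img'][:,:,::-1]);np.savez(f'pics/{n}0.npz',**c);print(n,c['K'].tolist(),c['eye'],c['attitude'])
a=np.hstack([cv2.resize(cv2.imread(f'pics/{n}0.png'),(800,600)) for n in('scene','top')])
cv2.imwrite('pics/a.png',a[:,:800]);cv2.imwrite('pics/b.png',a[:,800:])
E
```

```text
pics
0.0 [ 0.21584078 -0.63897782  0.25232376] [-8.83563910e-04  9.86760835e-01  1.62179607e-01 -2.18998589e-04] [ 0.55822091 -1.00526866 -0.0698408 ] 0.022
scene [[443.0175854304812, 0.0, 256.8261262117937], [0.0, 443.0175854304812, 189.47682003669715], [0.0, 0.0, 1.0]] [1.46837154 0.18990084 0.73506306] [-0.28932743  0.54853221  0.69080518 -0.3717395 ]
top [[378.0768875830205, 0.0, 248.4872426766184], [0.0, 378.0768875830205, 188.11155334442503], [0.0, 0.0, 1.0]] [ 0.39044133 -0.03463327  1.01979715] [-0.05368332  0.7132384  -0.6951083   0.07234312]
```

View pics/a.png

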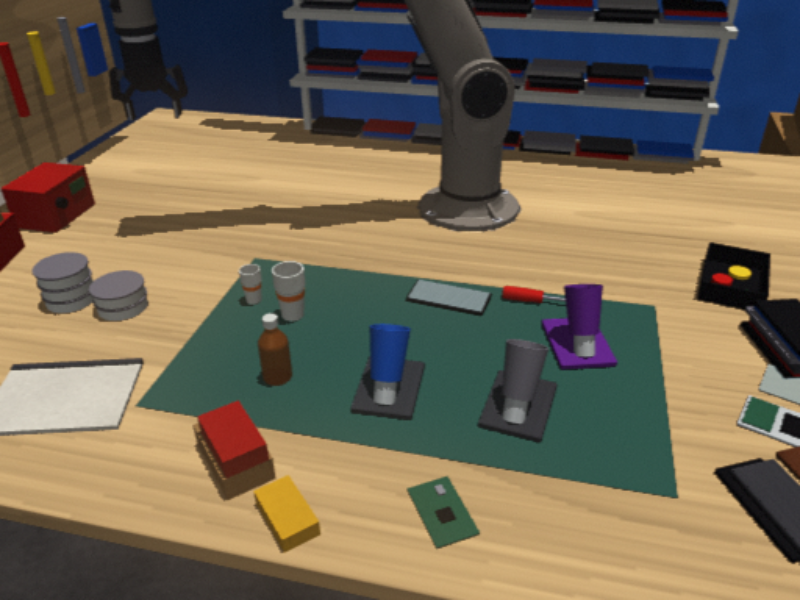

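View pics/b.png

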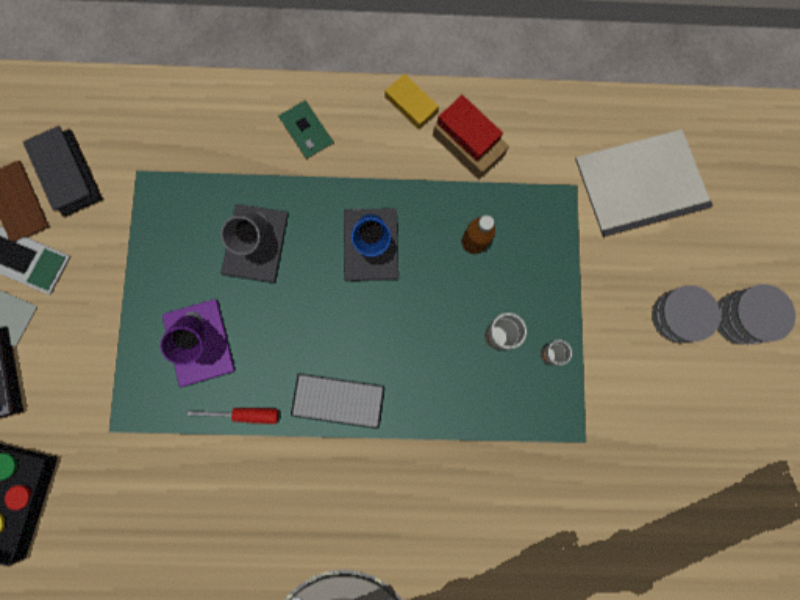

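Candidates, in 800x600 pixels:
- **Tumblers:** large at top (507,331) / scene (289,290); small at top (558,352) / scene (251,284). The large one fits the description.
- **Holders:** blue at top (371,236), grey at (243,234), purple at (182,341). The blue one is the target.
- **Bottle:** top (480,235).

Next I'll measure and confirm these in an enlarged crop.

```bash
cat > h.py <<'E'
import cv2,numpy as np
from scipy.spatial.transform import Rotation as R
def load(n): return dict(np.load(f'pics/{n}.npz'))
def rot(c): return R.from_quat(np.roll(c['attitude'],-1)).as_matrix()
def ray(c,p):
    d=rot(c)@np.linalg.inv(c['K'])@np.array([p[0],p[1],1.]);return c['eye'],d/np.linalg.norm(d)
def plane(c,p,z):
    e,d=ray(c,p);return e+d*(z-e[2])/d[2]
def tri(c1,p1,c2,p2):
    (a,u),(b,v)=ray(c1,p1),ray(c2,p2)
    s=np.linalg.lstsq(np.c_[u,-v],b-a,rcond=None)[0]
    P,Q=a+s[0]*u,b+s[1]*v;return (P+Q)/2,np.linalg.norm(P-Q)
def proj(c,P):
    q=c['K']@rot(c).T@(np.asarray(P)-c['eye']);return q[:2]/q[2]
E
python3 - <<'E'
from h import *
for n in('scene0','top0'):
    c=load(n);hsv=cv2.cvtColor(c['img'],cv2.COLOR_RGB2HSV)
    for name,lo,hi in(('blue',(108,120,40),(125,255,255)),('orange',(5,90,90),(18,255,255)),('white',(0,0,110),(179,40,255)),('dark',(0,0,20),(179,60,75))):
        m=cv2.inRange(hsv,lo,hi)
        k,l,st,ce=cv2.connectedComponentsWithStats(m)
        for i in range(1,k):
            x,y,w,h,a=st[i]
            if 12<a<4000 and 90<x<450 and 100<y<285: print(n,name,st[i],ce[i].round(1))
s=cv2.imread('pics/scene0.png');t=cv2.imread('pics/top0.png')
z=lambda im,x,y:cv2.resize(im[y:y+60,x:x+80],(400,300),interpolation=cv2.INTER_CUBIC)
cv2.imwrite('pics/c.png',np.vstack([np.hstack([z(s,140,155),z(s,210,203)]),np.hstack([z(t,295,190),z(t,200,125)])]))
E
```

```text
scene0 blue [237 207  25  38 801] [248.1 224.9]
scene0 orange [156 183  10   4  27] [160.4 184.6]
scene0 orange [178 188  15   6  53] [185.1 190.5]
scene0 orange [169 212  14  12 121] [175.2 217.5]
scene0 orange [128 282   9  13  30] [132.2 287.7]
scene0 white [284 122  48  23 336] [313.1 136.4]
scene0 white [174 167  21  12  93] [183.9 172.5]
scene0 white [153 169  14   8  49] [159.3 172.8]
scene0 white [262 179  51  20 582] [287.2 188.6]
scene0 white [348 189  14   3  16] [354.4 190.1]
scene0 white [168 200  10   7  51] [172.3 203.1]
scene0 white [371 218   9  10  79] [375.3 223. ]
scene0 white [241 248  12  11 105] [246.3 253.3]
scene0 white [324 261  12  10 104] [329.5 265.3]
scene0 dark [449 167  18  14  70] [456.1 172.1]
scene0 dark [153 189   9   7  28] [156.1 192.9]
scene0 dark [260 188  55  14 143] [287.5 195.4]
scene0 dark [176 198   9  10  32] [178.9 202.5]
scene0 dark [367 215   2  11  21] [367.5 219.8]
scene0 dark [ 306  218   50   65 1647] [332.1 253.6]
scene0 dark [224 230  48  39 927] [249.4 251.7]
top0 blue [225 137  25  28 317] [237.1 152. ]
top0 white [307 138   9   9  69] [311. 142.]
top0 white [314 200  23  23 197] [323.5 212. ]
top0 white [351 217  15  17  83] [356.9 225.4]
top0 white [ 188  241   56   32 1354] [215.7 256.3]
top0 white [120 263  28   4  56] [133.2 264.7]
top0 white [154 278  22   1  22] [164.5 278. ]
top0 white [251 280  14   1  14] [257.5 280. ]
top0 dark [385 129  71  22 253] [420.4 139.5]
top0 dark [ 141  131   44   50 1422] [162.4 155.7]
top0 dark [220 133  35  47 976] [236.4 159.3]
top0 dark [232 144  12  11  52] [237.3 148.8]
top0 dark [418 186  23  33 198] [424.7 204.2]
top0 dark [310 206  13  18  47] [313.9 216.6]
top0 dark [332 208   3  10  14] [333.1 212.5]
top0 dark [112 213  12  10  52] [118.1 217.5]
top0 dark [346 220   6  13  23] [348.  225.3]
top0 dark [187 239   7  24  27] [188.9 249.7]
top0 dark [237 264   7  10  15] [241.2 269.5]
```

View pics/c.png

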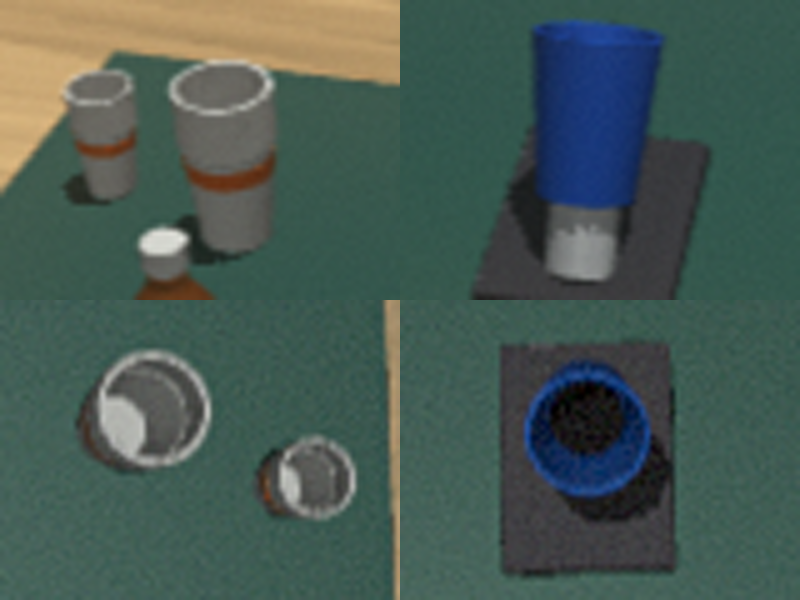

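The crop confirms the large tumbler: rim centre at scene (184,173) and top (325,211). The blue mouth is at scene (249,209) and top (237,151), and its foot is clear in the top view.

```bash
python3 - <<'E'
from h import *
s,t=load('scene0'),load('top0')
S=lambda x,y,ox,oy:np.array([(x+.5)/5-.5+ox,(y+.5)/5-.5+oy])
print('tumbler rim',tri(s,S(221.5,89,140,155),t,S(153,108,295,190)))
print(' small rim',tri(s,S(100,87,140,155),t,S(316,178,295,190)))
print('mouth',tri(s,S(197.5,34,210,203),t,S(188,133,200,125)))
f=np.array([plane(t,S(x-400,y-300,200,125),.012)[:2] for x,y in((500,344),(668,342),(675,572),(502,570))])
print(f.round(3).tolist(),f.mean(0)); r=cv2.minAreaRect(f.astype(np.float32)*1000);print(r)
print('cup low (clear)',plane(s,S(182,262,210,203),.012))
# tumbler rim, diameter check
for a,b in(((98,108),(210,108)),((153,50),(153,166))): print(np.linalg.norm(plane(t,S(*a,295,190),.1)-plane(t,S(*b,295,190),.1)))
print('bottle cap',tri(s,S(165,242,140,155),t,(311,142)))
print(plane(t,(311,142),.12))
E
```

```text
tumbler rim (array([ 0.50497653, -0.24885678,  0.09777585]), np.float64(0.0024006629790577316))
 small rim (array([ 0.47504946, -0.33796998,  0.06917928]), np.float64(0.0022061567349070496))
mouth (array([ 0.64762582, -0.0276919 ,  0.11006345]), np.float64(0.0022815086184785013))
[[0.725, 0.025], [0.729, -0.069], [0.598, -0.075], [0.597, 0.019]] [ 0.66209218 -0.02516876]
((661.4443969726562, -25.361454010009766), (130.700927734375, 94.01565551757812), 2.588435649871826)
cup low (clear) [ 0.69979216 -0.02517678  0.012     ]
0.05546086497290451
0.057414944788609694
bottle cap (array([ 0.67459255, -0.21028572,  0.11875836]), np.float64(0.001580226226169898))
[ 0.673927   -0.20927129  0.12      ]
```

Measurements agree with the text:
- **Tumbler:** rim at (0.505, -0.249, 0.098), diameter about 56 mm.
- **Mouth:** (0.648, -0.028, 0.110), with its axis leaning towards -x at a yaw of about 2.6°.

I'm moving above the tumbler now.

Call:
jog_arm --pt "0.02 0.025 0 0 0 0 1" --pt "0.03 0.04 0 0 0 0 1" --pt "0.03 0.04 0 0 0 0 1" --pt "0.03 0.04 0 0 0 0 1" --pt "0.03 0.04 0 0 0 0 1" --pt "0.03 0.04 0 0 0 0 1" --pt "0.03 0.04 0 0 0 0 1" --pt "0.03 0.04 0 0 0 0 1" --pt "0.03 0.04 0 0 0 0 1" --pt "0.025 0.035 0 0 0 0 1" --newtons 30

```text
t: 1.1
eef_pos: [0.5023, -0.2568, 0.2532]
tool_rot: [-0.0, 0.987, 0.163, 0.0]
contact_force: [0.7, 0.9, -0.4]
gripper_width: 0.998
grasp_force: 0.0
```

Call:
jog_arm --pt "0.003 0.009 -0.01 0 0 0 1" --pt "0 0 -0.03 0 0 0 1" --pt "0 0 -0.03 0 0 0 1" --pt "0 0 -0.03 0 0 0 1" --pt "0 0 -0.03 0 0 0 1" --pt "0 0 -0.02 0 0 0 1" --pt "0 0 -0.014 0 0 0 1" --pt "0 0 0 0 0 0 1" --pt "0 0 0 0 0 0 1"

```text
t: 2.0
eef_pos: [0.5042, -0.2508, 0.0897]
tool_rot: [0.0, 0.987, 0.162, 0.0]
contact_force: [0.3, 0.5, 0.1]
gripper_width: 1.003
grasp_force: 0.0
```

Call:
jog_arm --pt "0 0 -0.002 0 0 0 0" --pt "0 0 0 0 0 0 0" --pt "0 0 0 0 0 0 0" --pt "0 0 0 0 0 0 0" --pt "0 0 0 0 0 0 0" --pt "0 0 0 0 0 0 0" --pt "0 0 0 0 0 0 0" --pt "0 0 0 0 0 0 0" --newtons 30

```text
t: 2.8
eef_pos: [0.5048, -0.2506, 0.0884]
tool_rot: [0.0, 0.987, 0.162, 0.001]
contact_force: [-0.3, 1.8, 7.0]
gripper_width: 0.656
grasp_force: 31.5
```

Call:
jog_arm --pt "0 0 0.01 0 0 0 0" --pt "0 0 0.03 0 0 0 0" --pt "0 0 0.03 0 0 0 0" --pt "0 0 0.03 0 0 0 0" --pt "0 0 0.03 0 0 0 0" --pt "0 0 0.02 0 0 0 0" --pt "0 0 0.01 0 0 0 0" --pt "0 0 0 0 0 0 0"

```text
t: 3.6
eef_pos: [0.5046, -0.2508, 0.2488]
tool_rot: [0.001, 0.987, 0.162, 0.001]
contact_force: [0.8, 0.1, -1.1]
gripper_width: 0.652
grasp_force: 32.3
```

Call:
jog_arm --pt "0.01 0.02 0 0.002 -0.049 0 0" --pt "0.01 0.025 0 0.002 -0.049 0 0" --pt "0.01 0.025 0 0.002 -0.049 0 0" --pt "0.01 0.025 0 0.002 -0.049 0 0" --pt "0.01 0.025 0 0.002 -0.049 0 0" --pt "0.01 0.025 0 0.002 -0.049 0 0" --pt "0.01 0.025 0 0.002 -0.049 0 0" --pt "0.005 0.025 -0.005 0.003 -0.049 0 0" --pt "0.005 0.02 -0.01 0.003 -0.049 0 0" --pt "0.003 0.005 -0.01 0.002 -0.048 0 0"

```text
t: 4.6
eef_pos: [0.5864, -0.0274, 0.2208]
tool_rot: [0.027, 0.957, 0.159, 0.241]
contact_force: [1.2, -0.4, -0.9]
gripper_width: 0.654
grasp_force: 32.3
```

Call:
jog_arm --pt "0 0 0 0 0 0 0" --pt "0 0 0 0 0 0 0" --pt "0 0 0 0 0 0 0"

```text
t: 4.9
eef_pos: [0.5874, -0.0313, 0.2226]
tool_rot: [0.029, 0.958, 0.157, 0.24]
contact_force: [-0.1, 0.2, -0.7]
gripper_width: 0.656
grasp_force: 32.3
```

```bash
python3 - <<'E'
from station import bot
from h import *
o=bot.get_obs();Rt=R.from_quat(np.roll(o['tool_rot'],-1)).as_matrix();print(o['t'],o['eef_pos'],Rt.round(3).tolist(),o['contact_force'])
ims=[]
for n,x,y in(('scene',190,130),('top',180,90)):
    c=bot.read_camera(n);np.savez(f'pics/{n}1.npz',**c)
    ims.append(cv2.resize(c['img'][y:y+120,x:x+100,::-1],(400,480),interpolation=cv2.INTER_CUBIC))
cv2.imwrite('pics/d.png',np.hstack(ims))
E
```

```text
4.9 [ 0.58740258 -0.03132587  0.22256018] [[0.835, 0.286, 0.469], [0.314, -0.949, 0.02], [0.451, 0.13, -0.883]] [-0.06970714  0.23090666 -0.74950144]
```

View pics/d.png

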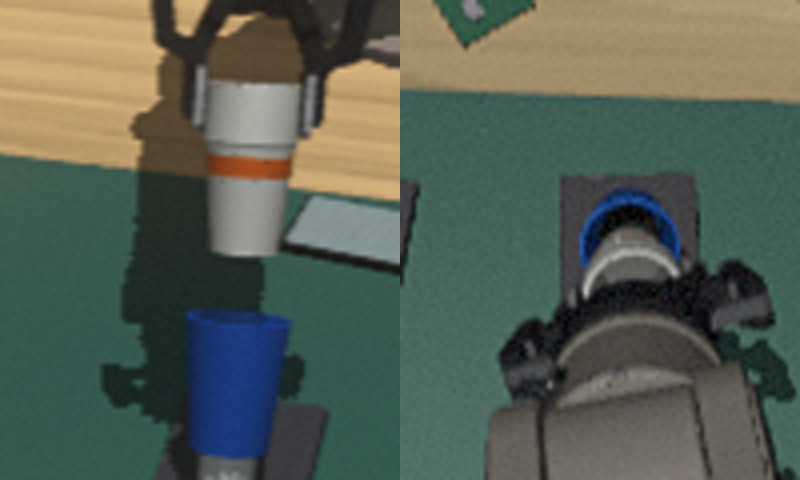

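The tumbler is held straight and lined up above the blue cup. In the scene crop its base-edge centre is at (244,253) and its rim at (253,81). I'll compare those with the kinematics.

```bash
python3 - <<'E'
from h import *
s,t=load('scene1'),load('top1')
P=np.array([.5874,-.0313,.2226]);a=np.array([.469,.02,-.883]);M=np.array([.6476,-.0277,.110]);ax=np.array([-.469,-.021,.883])
px=lambda x,y:np.array([(x+.5)/4-.5+190,(y+.5)/4-.5+130])
for nm,d,q in(('base',.088,(244,253)),('rim',-.012,(253,81)),('band',.036,(248,166))):
    print(nm,proj(s,P+a*d),px(*q))
print('mouth',proj(s,M),px(239,319), proj(t,M))
tp=lambda x,y:np.array([(x-400+.5)/4-.5+180,(y+.5)/4-.5+90]);print('rim top view',proj(t,P-a*.012),tp(633,275),'left/right of rim',tp(583,280),tp(683,270))
d=M-P; print('along',d@-ax,'lateral',d-ax*(d@ax))
E
```

```text
base [250.52271233 192.83343707] [250.625 192.875]
rim [253.93977893 150.60556425] [252.875 149.875]
band [252.29072481 170.98446109] [251.625 171.125]
mouth [249.57929715 209.43557577] [249.375 209.375] [237.65256296 151.12682788]
rim top view [238.60007221 165.19230957] [237.875 158.375] left/right of rim [225.375 159.625] [250.375 157.125]
along 0.12773519999999997 lateral [0.00029219 0.00091756 0.00019018]
```

Base, band and mouth agree within about 1 px, and the lateral error is under 1 mm. The base is about 40 mm above the mouth. I'll advance 70 mm along the axis, stopping short of the plug.

Call:
jog_arm --pt "0.0033 0.0002 -0.0062 0 0 0 0" --pt "0.0033 0.0002 -0.0062 0 0 0 0" --pt "0.0033 0.0002 -0.0062 0 0 0 0" --pt "0.0033 0.0001 -0.0062 0 0 0 0" --pt "0.0033 0.0001 -0.0062 0 0 0 0" --pt "0.0033 0.0001 -0.0062 0 0 0 0" --pt "0.0033 0.0001 -0.0062 0 0 0 0" --pt "0.0033 0.0001 -0.0062 0 0 0 0" --pt "0.0033 0.0001 -0.0062 0 0 0 0" --pt "0.0033 0.0001 -0.0062 0 0 0 0" --newtons 45

```text
t: 6.0
eef_pos: [0.6204, -0.0291, 0.1598]
tool_rot: [0.029, 0.957, 0.157, 0.241]
contact_force: [0.2, -0.7, -1.1]
gripper_width: 0.653
grasp_force: 47.8
```

Call:
jog_arm --pt "0.0014 0 -0.0026 0 0 0 0" --pt "0.0014 0 -0.0026 0 0 0 0" --pt "0.0009 0 -0.0018 0 0 0 0" --pt "0.0009 0 -0.0018 0 0 0 0" --pt "0 0 0 0 0 0 0"

```text
t: 6.5
eef_pos: [0.6247, -0.0292, 0.1517]
tool_rot: [0.029, 0.957, 0.157, 0.241]
contact_force: [-0.8, 1.3, -0.5]
gripper_width: 0.652
grasp_force: 48.0
```

Call:
jog_arm --pt "0.0009 0 -0.0018 0 0 0 0" --pt "0.0009 0 -0.0018 0 0 0 0" --pt "0.0 0 0 0 0 0 0"

```text
t: 6.8
eef_pos: [0.6266, -0.0291, 0.1481]
tool_rot: [0.028, 0.957, 0.157, 0.241]
contact_force: [-2.9, 0.2, 2.5]
gripper_width: 0.65
grasp_force: 48.2
```

Call:
jog_arm --pt "0.0009 0 -0.0018 0 0 0 0" --pt "0.001 0 -0.0018 0 0 0 0" --pt "0.0 0 0 0 0 0 0"

```text
t: 7.1
eef_pos: [0.6285, -0.029, 0.1445]
tool_rot: [0.028, 0.957, 0.157, 0.241]
contact_force: [-3.5, 0.6, 3.5]
gripper_width: 0.652
grasp_force: 48.3
```

```bash
python3 - <<'E'
from station import bot
from h import *
o=bot.get_obs();print(o['t'],o['eef_pos'],o['contact_force'])
a=np.array([.469,.02,-.883]);M=np.array([.6476,-.0277,.110]);print('depth',.088-(M-o['eef_pos'])@a)
c=bot.read_camera('scene');np.savez('pics/scene2.npz',**c)
cv2.imwrite('pics/e.png',cv2.resize(c['img'][170:250,200:300,::-1],(750,600),interpolation=cv2.INTER_CUBIC))
E
```

```text
7.1 [ 0.62851081 -0.02898706  0.1445323 ] [-3.50475808  0.61400663  3.45730486]
depth 0.048529412319610485
```

View pics/e.png

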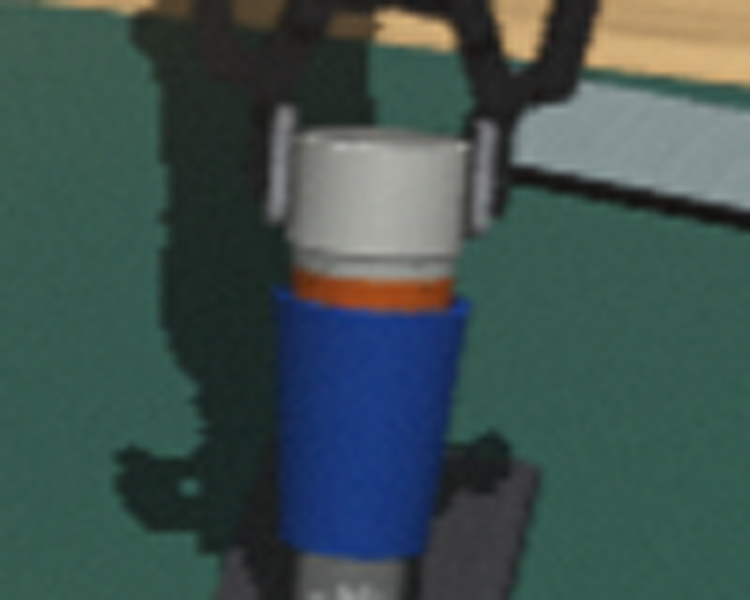

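The tumbler is seated straight. The rim is about 8 mm below the top of the orange band (band rows 280–308 in the crop), so the depth is about 49–50 mm. I'll push 2.5 mm more, then let go.

Call:
jog_arm --pt "0.0006 0 -0.0012 0 0 0 0" --pt "0.0006 0 -0.0012 0 0 0 0" --pt "0 0 0 0 0 0 0" --pt "0 0 0 0 0 0 0"

```text
t: 7.55
eef_pos: [0.6297, -0.029, 0.1422]
tool_rot: [0.028, 0.957, 0.157, 0.241]
contact_force: [-3.9, 1.1, 4.8]
gripper_width: 0.652
grasp_force: 48.4
```

Call:
jog_arm --pt "0 0 0 0 0 0 0.75" --pt "0 0 0 0 0 0 0.8" --pt "0 0 0 0 0 0 0.9" --pt "0 0 0 0 0 0 1" --pt "0 0 0 0 0 0 1" --pt "0 0 0 0 0 0 1" --pt "0 0 0 0 0 0 1"

```text
t: 8.25
eef_pos: [0.6296, -0.0292, 0.1419]
tool_rot: [0.029, 0.957, 0.157, 0.241]
contact_force: [0.9, 0.7, 0.8]
gripper_width: 0.998
grasp_force: 0.0
```

Call:
jog_arm --pt "-0.003 0 0.006 0 0 0 1" --pt "-0.007 0 0.013 0 0 0 1" --pt "-0.01 0 0.018 0 0 0 1" --pt "-0.01 0 0.018 0 0 0 1" --pt "-0.01 0 0.018 0 0 0 1" --pt "-0.01 0 0.018 0 0 0 1" --pt "-0.01 0 0.018 0 0 0 1" --pt "0 0 0 0 0 0 1" --pt "0 0 0 0 0 0 1"

```text
t: 9.15
eef_pos: [0.5696, -0.0295, 0.2513]
tool_rot: [0.029, 0.957, 0.157, 0.241]
contact_force: [0.6, 0.1, 1.0]
gripper_width: 0.999
grasp_force: 0.0
```

```bash
python3 - <<'E'
from station import bot
from h import *
o=bot.get_obs();print(o['t'],o['eef_pos'],o['contact_force'])
c=bot.read_camera('scene');np.savez('pics/scene3.npz',**c)
cv2.imwrite('pics/f.png',cv2.resize(c['img'][170:250,200:300,::-1],(750,600),interpolation=cv2.INTER_CUBIC))
E
```

```text
9.15 [ 0.56956957 -0.02950358  0.25134616] [0.55103505 0.07619404 1.0048976 ]
```

View pics/f.png

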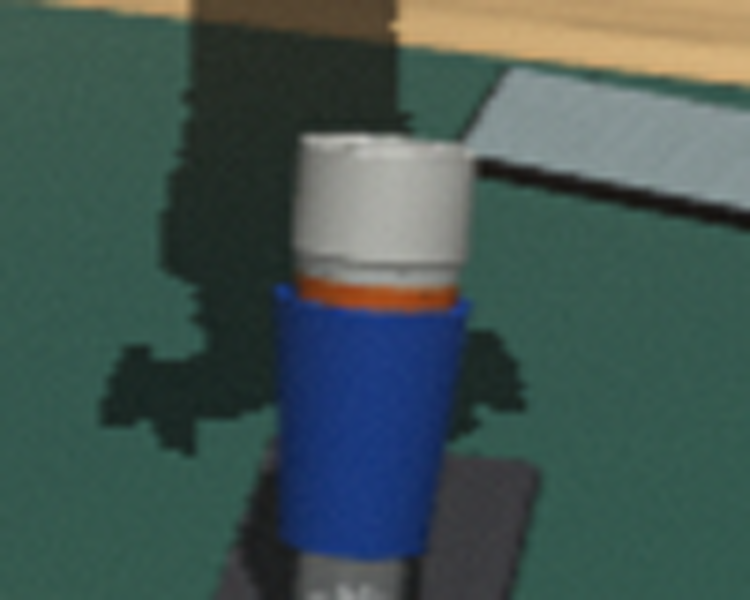

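The tumbler stands free and straight in the blue cup. The rim crosses the orange band at half height: about 21 px (6 mm) of the 12 mm band shows at rows 287–308. The gripper is clear, so I'm handing in.

```bash
python3 -c "
from station import bot
print(bot.hand_in())"
```

```text
the job is handed in; nothing more can be done
None
```

The larger white tumbler is nested base first in the blue holder, with the rim about half-way up the orange band; it is let go, the gripper is clear, and I handed the job in at about 9 s (no verdict was returned).

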